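# Seat a vault sensor on the studs of its leveling stand and lock it

### The job

Set the black sensor, kept level, on the leveling platform so that both studs stand in the holes of its flange and it lies fully home; where exactly the studs stand is not known, so slide the flange gently over them and feel for the moment the holes drop, without pressing hard or letting it fall. Then turn the wing thumbscrew until its hold-down tongue stands square across the flange end, and leave the crank and the loose parts on the shelf where they are.

Things in the scene. Friction and masses are not known exactly. Their poses are not given: they have to be found in the camera images.
- sensor: sensor, 0.36 to 0.56 kg, on the shelf: blue flange 80 (x) x 140 (y) x 6 mm, black housing 46 (x) x 60 (y) mm on its middle, sides upright from 6 to 48 mm, lid to 54 mm above the underside, 9 mm connector stub on its +y side. Origin: centre of the underside, z up. Holes of 10.5 mm at x = 0, y = -50 and +50 mm. Fits either way round. Over 50 N between it and the stand (pressing, a fall) damages it
- stand: leveling stand, fixed: grey base 140 (x) x 200 (y) mm, columns, jack screw and gearbox, carrying the aluminium platform. Origin: centre of the base's underside, on the shelf top (40 mm above the work surface); the platform's top is 88 mm above it
- platform (a point): centre of the platform's top face, 130 (x) x 230 (y) mm, level, axes as the stand's. Two steel studs, 8 mm thick, slightly chamfered at the tip (flat of 7 mm), stand 12 mm proud of it at y = -50 and +50 mm. Both are on one rigid bar clamped in slots along x: they share one x, anywhere from -18 to +18 mm, not reported: find it by sight or feel
- holddown (a joint): angle of the swing hold-down, rad: 0 = tongue along the platform's +x (open), 1.57 = stop, tongue along -y, square over the flange end; grows clockwise seen from above. Friction 0.06 N m, stays where left. Axis upright at x = 0, y = +88 mm of the platform. Tongue reaches 28 mm from the axis, 14 mm wide, underside 8 mm above the platform (2 mm over a seated flange)
- wing (a point): on the hold-down's axis, 30 mm above the platform's top face, in the steel wing of its thumbscrew: upright plate 36 mm long, 10 mm thick, from 14 to 38 mm above the platform, on a hub 20 mm across. The point's x axis runs along the wing, the way the tongue points; z up
- crank_grip (a point): middle of the black grip (16 mm thick, 40 mm long) of the hand crank at the stand's -y end: arm of 38 mm on a level shaft along y, 44 mm above the shelf, grip reaching to 181 mm from the stand's centre. The height is set: leave the crank
- bushing: loose bronze bushing, 30 mm across, 26 mm high, bore 20 mm; origin centre of its underside; leave it
- foot: loose green rubber foot, 44 mm across, 20 mm high; origin centre of its underside; leave it
- thumbscrew: loose steel thumbscrew knob, 26 mm across, 26 mm high; origin centre of its underside; leave it

How it is judged:
On the way, in this order (a step that is already met when the one before it is completed fails the run):
1. the sensor's flange lies flat on the platform with both studs in its holes (z of sensor in the frame of platform between -0.003 and 0.002 m and horizontal distance between sensor and platform below 0.0225 m and angle between the y axis of sensor and the y axis of platform, either way round below 0.08 rad and angle between sensor's own z axis and vertical below 0.03 rad), for 0.2 s.
2. the hold-down tongue is turned across the flange end (value of joint holddown above 1.25 rad), for 0.2 s.
At the end, for the whole second after the job is handed in: The sensor rests flat on the platform, both studs in its holes (underside within 2 mm of the face, tilt under 0.03 rad, square within 0.08 rad, centre within 22.5 mm of the platform's centre), at rest, and the hold-down is turned past 1.25 rad, across the flange end (all of step 1 and linear speed of sensor below 0.01 m/s and value of joint holddown above 1.25 rad); the robot touches nothing.
It fails at once if the sensor is forced against or dropped on the stand with more than 50 N (contact force between sensor and stand above 50 N).
It fails at once if the sensor is tipped by more than 0.4 rad (angle between sensor's own z axis and vertical above 0.4 rad).
It fails at once if the crank grip is moved by more than 10 mm (distance of crank_grip from where it was at the start of the episode above 0.01 m).
It fails at once if a loose part on the shelf is moved by more than 15 mm (distance of any of bushing, foot, thumbscrew from where it was at the start of the episode above 0.015 m).
It also fails if it takes over 70 s, if anything falls off the work surface, if the arm or the gripper's body presses on something with over 40 N, if the wrist force passes 120 N, or if a joint passes its speed limit or range.

### The arm

A 7-joint arm with a two-finger parallel gripper is mounted at the origin on the work surface. World frame = base frame: x ahead of the robot, y to its left, z up, the work surface at z = 0. Lengths are in m, angles in rad, forces in N, time in s.
With the tool pointing down it reaches from about 0.425 to 0.925 m from the base axis. Payload 6.8 kg.
Tool frame: the origin (TCP) lies midway between the tips of the shut fingers; the grasp point (between the pads) lies 19 mm behind it; z points along the fingers, y is the direction in which the jaws open and shut (so a half turn about z gives the same grasp; the last joint's range is limited). The gripper opens to 85 mm and grips with 20 to 120 N. Pads are 22 mm wide; open, the fingers measure 114 mm over their backs; the gripper's body (76 mm by 85 mm) begins 54 mm behind the grasp point. The pads swing forward as they close: fully open they stand 13 mm farther back than shut.
Start: joints at [1.196, 0.477, 0.022, 1.555, -0.011, 1.109, -0.083], TCP at [0.178, -0.651, 0.231] pointing down, gripper open.
Joint ranges: [-2.96, 2.96], [-0.34, 2.1], [-1.41, 1.46], [0.24, 2.44], [-1.37, 4.51], [0.17, 1.92], [-2.96, 2.96]. Speed limits (rad/s): [2.39, 2.39, 3.14, 3.14, 3.14, 3.14, 3.14].

### API

Orientations are given as a unit quaternion [w, x, y, z].
In Python, from station import status, eyes, workorder gives the robot as it stands. The module is installed in compiled form; this text tells all that it offers.
- The arm moves only by the shell command python3 -m jog 'ROWS' [FORCE]. ROWS is text: rows parted by semicolons, each of 7 numbers parted by spaces: the shift along the tool's x, y, z in m, then the turn, a rotation vector about the tool's x, y, z in degrees, then the finger opening in m, from 0 to 0.0854. In form: dx dy dz rx ry rz jaw; .... A call has 1 to 5 rows; each row is the pose to reach, as a shift and turn from the pose commanded when the call began, along the tool's axes at that moment; what a row does not reach only later rows make up. A row lasts 1/10 s, in which the tool goes at most 50 mm and 8.59 degrees, less where a joint would pass 70% of its speed; a pose out of reach is approached as far as the arm can. A call with a gripper value outside its range is refused whole. The fingers move at their own pace and stop on an object; FORCE is the grip in N (left out, the last holds). Time passes only in rows, so rows that repeat a pose let the fingers close. It gives the time, the measured TCP pose, the force and the opening at its end, in the units of the state.
- status.get_obs(): the state, without advancing time (a new reading comes with each control period).
- eyes.read_camera(name): name is "scene" or "top" or "wrist"; returns a dict with "image" (420x560x3 uint8, red, green, blue), "intrinsics" (3x3 intrinsics, pixels), "position" and "orientation" of the camera in the world. Camera axes: x right, y up, looking along -z (the intrinsics and any distortion apply to the point x, -y, -z); pixel columns grow to the right and rows downward; lengths in m; the calibration is good to about 2 mm. A picture is of the moment at which its call begins. There is no depth.
- workorder.hand_in(): hands the job in, once; it reports no verdict.
The state is a dict: "t": time; "q": joint angles; "joint_vel": joint speeds; "joint_torque": joint torques, N m; "eef_pos": TCP position; "tool_rot": TCP orientation; "contact_force": force on the tool from outside, world axes, zero at the start; "torque": the same for the moment, N m; "gripper_width": opening from 0.0 (shut) to 1.0 (fully open).
Only numpy, scipy, OpenCV 4.12 (cv2) and the standard library are available. Lean on these libraries where they do the work, as an engineer would, in place of code of your own. Each camera call takes 0.05 s, during which the arm holds its last target.

## Working session

There is one attempt and no reset: what is moved stays moved. The work goes in short steps, Python scripts to look and compute and a shell command to move; the robot and the scene stay as the last step left them, time stands still between calls to the robot, and variables do not carry over. Pictures are saved under pics/ and viewed, and the job is handed in when it is done.

```bash
mkdir -p pics; ls; python3 - <<'E'
from station import status, eyes
import cv2,json
o=status.get_obs()
for k,v in o.items(): print(k,v)
for n in ["scene","top","wrist"]:
    c=eyes.read_camera(n)
    cv2.imwrite(f"pics/{n}0.png",c["image"][:,:,::-1])
    print(n,{k:(v.tolist() if hasattr(v,'tolist') else v) for k,v in c.items() if k!="image"})
E
```

```text
pics
t 0.0
q [ 1.19588736  0.4778033   0.02236764  1.5564736  -0.01148644  1.10929074
 -0.08311389]
joint_vel [ 0.0001649  -0.0012451  -0.00124477 -0.00164238  0.00063838  0.00161522
 -0.00100306]
joint_torque [-9.21432656e-04 -5.96444035e+01  1.60764646e+00 -2.81191581e+01
  1.24220521e-02  9.43472085e-03 -1.51022005e-05]
eef_pos [ 0.17777256 -0.65054683  0.23031476]
tool_rot [-9.00649283e-04  9.91115137e-01  1.33003506e-01 -2.02902602e-04]
contact_force [0.64067991 0.29951106 0.43784823]
torque [7.15773963e-03 3.09341870e-02 7.10852830e-05]
gripper_width 0.9971489955143351
scene {'intrinsics': [[406.57671946344004, 0.0, 285.97191735880966], [0.0, 406.57671946344004, 209.31962820632336], [0.0, 0.0, 1.0]], 'position': [1.119166247493938, 0.08224191284887274, 0.8639577069397074], 'orientation': [0.6328921652995869, 0.22464086199105157, 0.25345858554483053, 0.6962346843126472]}
top {'intrinsics': [[502.5358504134861, 0.0, 285.64251291771023], [0.0, 502.5358504134861, 217.33270587397277], [0.0, 0.0, 1.0]], 'position': [0.4101696719104313, 0.007996578085753908, 1.3756416766995103], 'orientation': [-0.701429524931657, -0.03670107424897204, 0.04130169539677532, 0.7105939928401263]}
wrist {'intrinsics': [[356.773258820853, 0.0, 274.35347123184226], [0.0, 356.773258820853, 208.42144872771325], [0.0, 0.0, 1.0]], 'position': [0.25293288630532024, -0.6300718933010055, 0.3722931130998534], 'orientation': [0.7850688199171464, -0.12255998966919382, 0.09443428594196929, -0.5997734260242085]}
```

View pics/scene0.png

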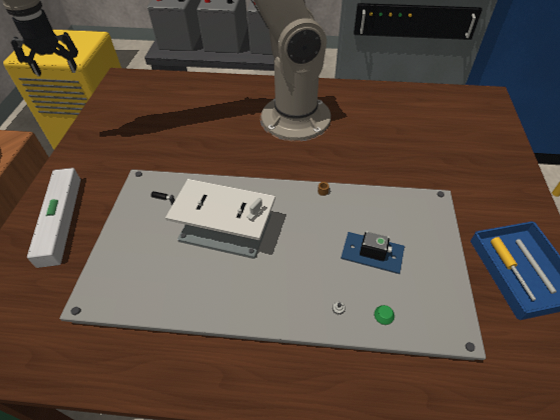

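View pics/top0.png

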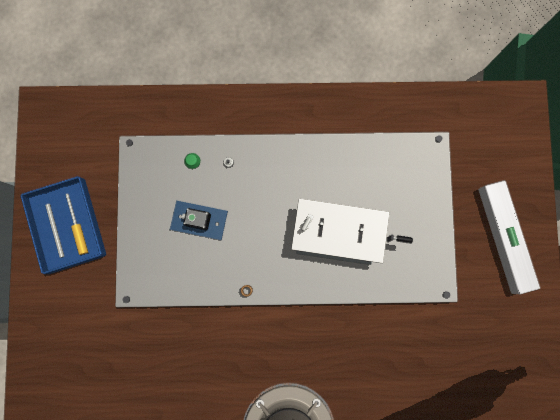

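View pics/wrist0.png

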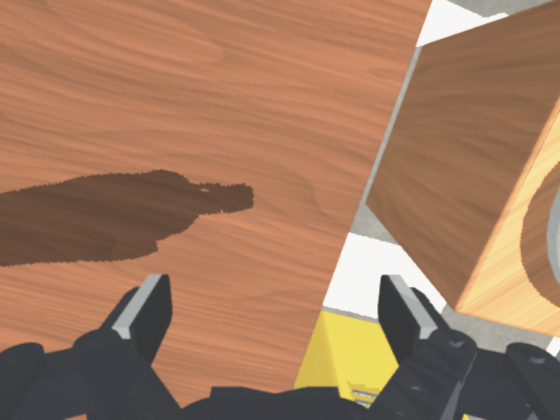

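The scene and top views show the sensor at top px (199,220) and the platform at about (341,231). The wing is at (305,222) and the crank at (403,239). Next I'll measure them.

```bash
cat > h.py <<'E'
import numpy as np, cv2
from scipy.spatial.transform import Rotation as R
from station import status, eyes
def cam(n,save=None):
    c=eyes.read_camera(n)
    if save: cv2.imwrite(f"pics/{save}.png",c["image"][:,:,::-1])
    return c
def rot(q): return R.from_quat([q[1],q[2],q[3],q[0]])
def ray(c,uv):
    K=np.array(c["intrinsics"]); uv=np.atleast_2d(uv).astype(float)
    d=np.stack([(uv[:,0]-K[0,2])/K[0,0],-(uv[:,1]-K[1,2])/K[1,1],-np.ones(len(uv))],1)
    return np.array(c["position"]),rot(c["orientation"]).apply(d)
def onz(c,uv,z):
    p,d=ray(c,uv); return p+d*((z-p[2])/d[:,2])[:,None]
def proj(c,P):
    K=np.array(c["intrinsics"]); v=rot(c["orientation"]).inv().apply(np.atleast_2d(P)-np.array(c["position"]))
    return np.stack([K[0,2]+K[0,0]*v[:,0]/-v[:,2],K[1,2]-K[1,1]*v[:,1]/-v[:,2]],1)
def blobs(m,amin=20):
    cs,_=cv2.findContours(m.astype(np.uint8),cv2.RETR_EXTERNAL,cv2.CHAIN_APPROX_NONE)
    return sorted([c for c in cs if cv2.contourArea(c)>amin],key=cv2.contourArea,reverse=True)
def tool():
    o=status.get_obs(); r=rot(o["tool_rot"]); return o,np.array(o["eef_pos"]),r
E
python3 - <<'E'
from h import *
for n in ["top","scene"]:
    c=cam(n); im=c["image"]; hsv=cv2.cvtColor(im,cv2.COLOR_RGB2HSV)
    blue=cv2.inRange(hsv,(100,100,40),(125,255,255))
    for b in blobs(blue,300)[:4]:
        r=cv2.minAreaRect(b); P=onz(c,cv2.boxPoints(r),0.046)
        print(n,"blue",r, P.round(3).tolist(), P.mean(0).round(4))
    white=cv2.inRange(im,(215,215,205),(255,255,255))
    for b in blobs(white,1000)[:3]:
        r=cv2.minAreaRect(b); P=onz(c,cv2.boxPoints(r),0.128)
        print(n,"white",r,P.round(3).tolist(),P.mean(0).round(4))
c=cam("top")
im=c["image"][:,:,::-1]
cv2.imwrite("pics/t_plat.png",cv2.resize(im[180:280,270:420],None,fx=5,fy=5,interpolation=cv2.INTER_CUBIC))
cv2.imwrite("pics/t_sens.png",cv2.resize(im[180:260,150:250],None,fx=7,fy=7,interpolation=cv2.INTER_CUBIC))
E
```

```text
top blue ((62.34892654418945, 224.9762725830078), (85.47634887695312, 67.35003662109375), 73.90918731689453) [[0.631, 0.711, 0.046], [0.68, 0.54, 0.046], [0.459, 0.471, 0.046], [0.412, 0.639, 0.046]] [0.5456 0.5906 0.046 ]
top blue ((198.5690460205078, 219.86856079101562), (51.47805404663086, 29.12466812133789), 11.768288612365723) [[0.531, 0.304, 0.046], [0.607, 0.289, 0.046], [0.577, 0.155, 0.046], [0.501, 0.171, 0.046]] [0.5537 0.2299 0.046 ]
top white ((340.4573974609375, 230.288818359375), (91.67964935302734, 50.9727783203125), 8.392925262451172) [[0.47, -0.014, 0.128], [0.596, -0.035, 0.128], [0.559, -0.261, 0.128], [0.434, -0.238, 0.128]] [ 0.5145 -0.1372  0.128 ]
top white ((512.16015625, 236.60923767089844), (113.05338287353516, 20.12860107421875), 72.18110656738281) [[0.622, -0.505, 0.128], [0.637, -0.555, 0.128], [0.367, -0.624, 0.128], [0.352, -0.575, 0.128]] [ 0.4944 -0.5649  0.128 ]
scene blue ((512.5, 76.5), (153.0, 93.0), 90.0) [[-0.847, 0.698, 0.046], [-0.88, 1.111, 0.046], [0.161, 0.784, 0.046], [0.185, 0.514, 0.046]] [-0.3452  0.7769  0.046 ]
scene blue ((525.6764526367188, 266.2940979003906), (110.95957946777344, 68.77093505859375), 59.036251068115234) [[0.492, 0.464, 0.046], [0.36, 0.639, 0.046], [0.634, 0.687, 0.046], [0.73, 0.537, 0.046]] [0.5539 0.5817 0.046 ]
scene blue ((373.1176452636719, 252.0294189453125), (59.90629577636719, 27.649059295654297), 14.03624439239502) [[0.584, 0.153, 0.046], [0.504, 0.169, 0.046], [0.535, 0.309, 0.046], [0.612, 0.287, 0.046]] [0.5585 0.2298 0.046 ]
```

View pics/t_plat.png

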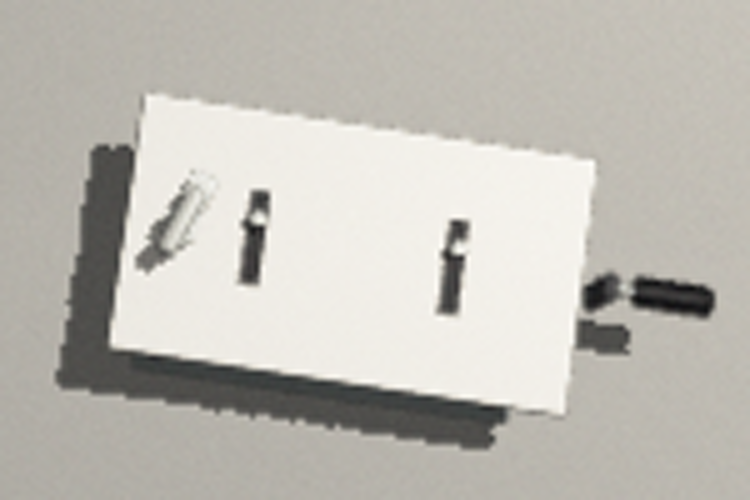

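View pics/t_sens.png

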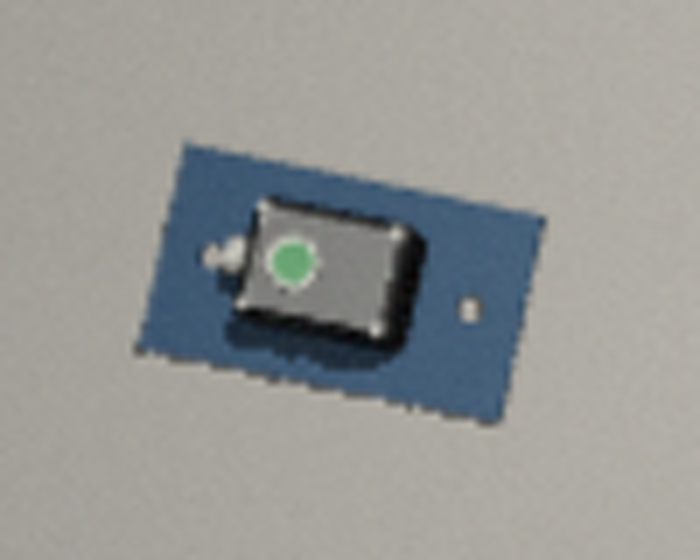

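```bash
cat >> h.py <<'E'
def down(yaw_y_deg):
    # tool pointing down, tool y axis at world azimuth yaw
    a=np.deg2rad(yaw_y_deg); y=np.array([np.cos(a),np.sin(a),0]); z=np.array([0,0,-1.]); x=np.cross(y,z)
    return R.from_matrix(np.stack([x,y,z],1))
def goto(p,yaw=None,rt=None):
    o,t,r=tool(); rt=rt or down(yaw)
    d=r.inv().apply(np.array(p)-t); rv=(r.inv()*rt).as_rotvec(degrees=True)
    print("from",t.round(4),"shift",d.round(4),"turn",rv.round(2)); return d,rv
def st():
    o,t,r=tool(); m=r.as_matrix()
    print("t",round(o["t"],2),"p",t.round(4),"yawy",np.rad2deg(np.arctan2(m[1,1],m[0,1])).round(2),"tilt",np.rad2deg(np.arccos(-m[2,2])).round(2),"F",np.round(o["contact_force"],2),"T",np.round(o["torque"],3),"w",round(o["gripper_width"]*85.4,2))
E
python3 - <<'E'
from h import *
st(); o,t,r=tool(); c=cam("wrist"); cp=np.array(c["position"]); cr=rot(c["orientation"])
print("cam in tool",r.inv().apply(cp-t).round(4),"axes in tool",(r.inv()*cr).as_matrix().round(3).tolist())
goto([0.44,-0.19,0.30],-12+0)
E
```

```text
t 0.3 p [ 0.1779 -0.651   0.231 ] yawy -74.71 tilt 0.03 F [-0.48 -0.28  0.29] T [-0.052 -0.008  0.007] w 85.21
cam in tool [ 0.0779 -0.0003 -0.1419] axes in tool [[-0.001, 0.952, 0.306], [1.0, 0.001, 0.0], [-0.0, 0.306, -0.952]]
from [ 0.1779 -0.651   0.2311] shift [ 0.3743 -0.3756 -0.0688] turn [-2.000e-02 -1.000e-02 -6.271e+01]
```

```bash
python3 - <<'E'
from h import *
goto([0.505,-0.20,0.28],-9.2)
E
python3 -m jog '0.05 -0.05 -0.05 0 0 -8 0.085; 0.10 -0.1 -0.05 0 0 -16 0.085; 0.15 -0.15 -0.05 0 0 -24 0.085; 0.2 -0.18 -0.05 0 0 -32 0.085; 0.25 -0.2 -0.05 0 0 -40 0.085'
python3 - <<'E'
from h import *
st();goto([0.505,-0.20,0.28],-9.2)
E
```

```text
from [ 0.1779 -0.651   0.2311] shift [ 0.4344 -0.3488 -0.0488] turn [-2.000e-02 -1.000e-02 -6.551e+01]
t: 0.85
eef_pos: [0.3107, -0.4511, 0.2796]
tool_rot: [0.001, 0.885, 0.466, -0.0]
contact_force: [0.9, -1.7, 0.3]
gripper_width: 0.998
t 0.85 p [ 0.3107 -0.4511  0.2796] yawy -34.44 tilt 0.06 F [ 0.88 -1.68  0.33] T [ 0.004 -0.046  0.011] w 85.19
from [ 0.3107 -0.4511  0.2796] shift [ 0.317   0.0182 -0.0007] turn [  0.03   0.06 -25.24]
```

```bash
python3 -m jog '0.05 0.0 0 0 0 -8 0.085; 0.10 0.01 0 0 0 -16 0.085; 0.15 0.01 0 0 0 -24 0.085; 0.2 0.015 0 0 0 -25 0.085; 0.25 0.018 0 0 0 -25.2 0.085'
python3 - <<'E'
from h import *
st();goto([0.505,-0.20,0.28],-9.2)
E
```

```text
t: 1.35
eef_pos: [0.4677, -0.2571, 0.2792]
tool_rot: [0.0, 0.763, 0.646, 0.0]
contact_force: [0.5, -1.5, -0.6]
gripper_width: 0.997
t 1.35 p [ 0.4677 -0.2571  0.2792] yawy -9.5 tilt 0.05 F [ 0.51 -1.55 -0.61] T [-0.066 -0.028  0.004] w 85.11
from [ 0.4677 -0.2571  0.2792] shift [ 0.0625  0.0273 -0.0008] turn [ 0.04  0.03 -0.3 ]
```

```bash
python3 -m jog '0.04 0.015 0 0 0 0 0.085; 0.06 0.027 0 0 0 0 0.085; 0.06 0.027 0 0 0 0 0.085; 0.06 0.027 0 0 0 0 0.085'
python3 - <<'E'
from h import *
st();c=cam("wrist","w1");
import pickle; pickle.dump(c,open("w1.pkl","wb"))
E
```

```text
t: 1.75
eef_pos: [0.5032, -0.204, 0.2788]
tool_rot: [0.0, 0.763, 0.646, -0.0]
contact_force: [0.0, -0.4, -0.0]
gripper_width: 1.002
t 1.75 p [ 0.5032 -0.204   0.2788] yawy -9.47 tilt 0.03 F [ 0.05 -0.41 -0.05] T [-0.008  0.016  0.003] w 85.53
```

View pics/w1.png

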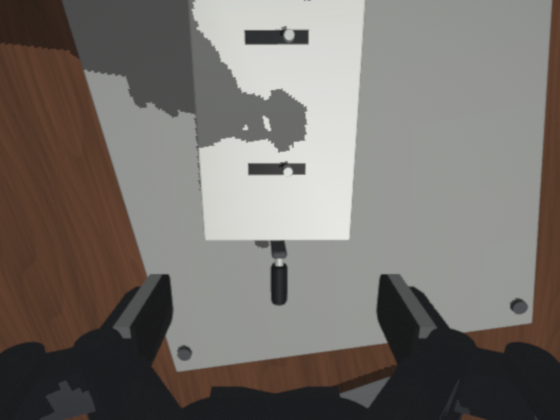

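Wrist view: the slots are at about (277,37) and (277,169), with bright stud tips at (289,35) and (288,172). The wing is just out of frame at the top, so I'll move forward.

```bash
python3 -m jog '0.04 0.0 0 0 0 0 0.085; 0.075 0 0 0 0 0 0.085; 0.075 0 0 0 0 0 0.085; 0.075 0 0 0 0 0 0.085; 0.075 0 0 0 0 0 0.085'
python3 - <<'E'
from h import *
st();c=cam("wrist","w2");
import pickle; pickle.dump(c,open("w2.pkl","wb"))
im=c["image"][:,:,::-1]
cv2.imwrite("pics/w2z.png",cv2.resize(im[0:280,150:400],None,fx=2.1,fy=2.1,interpolation=cv2.INTER_CUBIC))
E
```

```text
t: 2.3
eef_pos: [0.5151, -0.1322, 0.2787]
tool_rot: [0.0, 0.764, 0.645, -0.0]
contact_force: [-0.3, -0.8, 0.1]
gripper_width: 0.991
t 2.3 p [ 0.5151 -0.1322  0.2787] yawy -9.7 tilt 0.06 F [-0.34 -0.8   0.09] T [-0.056 -0.03  -0.022] w 84.61
```

View pics/w2z.png

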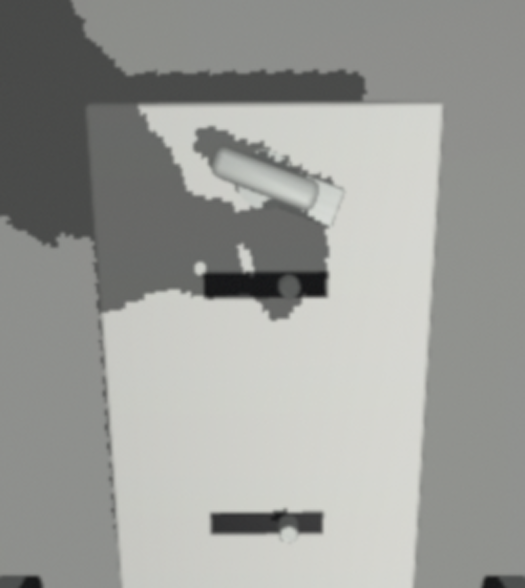

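```bash
python3 - <<'E'
from h import *
import pickle
c=pickle.load(open("w2.pkl","rb"))
f=lambda L:np.array(L,float)/2.1+[150,0]
pt=onz(c,f([[87,104],[442,104]]),.128)
sl=onz(c,f([[265.5,284.5],[266.5,523]]),.128)
studs=onz(c,f([[289,287],[288,535]]),.140)
wing=onz(c,f([[217,160],[311,195]]),.166)
tong=onz(c,f([[345,190],[332,225]]),.139)
w=lambda a,b:np.linalg.norm(a-b)
print("plat end",pt,"w",w(*pt)); print("slots",sl,w(*sl)); print("studs",studs,w(*studs))
yd=(pt[1]-pt[0]); print("x yaw",np.rad2deg(np.arctan2(yd[1],yd[0])))
d=sl[0]-sl[1]; print("y yaw slots",np.rad2deg(np.arctan2(-d[0],d[1])))
d=studs[0]-studs[1]; print("studs",np.rad2deg(np.arctan2(-d[0],d[1])))
ym=d/np.linalg.norm(d); xm=np.array([ym[1],-ym[0],0])
C=sl.mean(0)
for n,P in [("studs",studs),("end",pt),("wing",wing),("tongue tip",tong)]:
    print(n,[( round((p-C)@xm*1e3,1),round((p-C)@ym*1e3,1)) for p in P])
c=pickle.load(open("w1.pkl","rb"))
print("w1 studs",onz(c,[[289,35],[288,172]],.140),"slots",onz(c,[[277,37],[277,169]],.128), "end",onz(c,[[205,240],[350,240]],.128))
E
```

```text
plat end [[ 0.47159916 -0.01321048  0.128     ]
 [ 0.59710625 -0.03480497  0.128     ]] w 0.12735129145877047
slots [[ 0.52400765 -0.08699061  0.128     ]
 [ 0.50763492 -0.18574965  0.128     ]] 0.10010701215362212
studs [[ 0.5325747  -0.08804296  0.14      ]
 [ 0.51627041 -0.1871734   0.14      ]] 0.10046230309525488
x yaw -9.762606038241277
y yaw slots -9.413143687506468
studs -9.339994927669743
studs [(np.float64(8.7), np.float64(50.4)), (np.float64(8.7), np.float64(-50.1))]
end [(np.float64(-63.6), np.float64(114.3)), (np.float64(63.7), np.float64(113.4))]
wing [(np.float64(-15.3), np.float64(93.5)), (np.float64(14.8), np.float64(82.7))]
tongue tip [(np.float64(28.6), np.float64(84.3)), (np.float64(24.2), np.float64(72.3))]
w1 studs [[ 0.53257337 -0.08897933  0.14      ]
 [ 0.51654131 -0.1872359   0.14      ]] slots [[ 0.52425185 -0.08722435  0.128     ]
 [ 0.50793851 -0.18580376  0.128     ]] end [[ 0.43453753 -0.23825708  0.128     ]
 [ 0.56134496 -0.2595056   0.128     ]]
```

```bash
python3 - <<'E'
from h import *
goto([0.556,0.23,0.22],-12.5)
E
python3 -m jog '0.05 0.0 0 0 0 0 0.085; 0.10 0 0 0 0 -1 0.085; 0.15 0 0 0 0 2 0.085; 0.2 0 0 0 0 2.8 0.085; 0.25 -0.01 0 0 0 2.8 0.085'
python3 -m jog '0.04 0 0.01 0 0 0 0.085; 0.08 -0.01 0.02 0 0 0 0.085; 0.11 -0.01 0.04 0 0 0 0.085; 0.11 -0.01 0.06 0 0 0 0.085; 0.11 -0.01 0.06 0 0 0 0.085'
python3 - <<'E'
from h import *
st();goto([0.556,0.23,0.22],-12.5)
c=cam("wrist","w3");
import pickle; pickle.dump(c,open("w3.pkl","wb"))
E
```

```text
from [ 0.5151 -0.1322  0.2787] shift [ 0.3639 -0.0208  0.0584] turn [-0.02  0.05  2.79]
t: 2.85
eef_pos: [0.5484, 0.1172, 0.2787]
tool_rot: [0.0, 0.78, 0.625, 0.0]
contact_force: [0.8, -0.5, 0.2]
gripper_width: 0.997
t: 3.35
eef_pos: [0.5598, 0.2253, 0.2157]
tool_rot: [-0.001, 0.779, 0.627, -0.003]
contact_force: [0.1, -0.6, 0.4]
gripper_width: 0.993
t 3.35 p [0.5598 0.2253 0.2157] yawy -12.34 tilt 0.33 F [ 0.11 -0.56  0.36] T [-0.085  0.009 -0.027] w 84.8
from [0.5598 0.2253 0.2157] shift [ 0.0037 -0.0048 -0.0043] turn [-0.26  0.21  0.16]
```

View pics/w3.png

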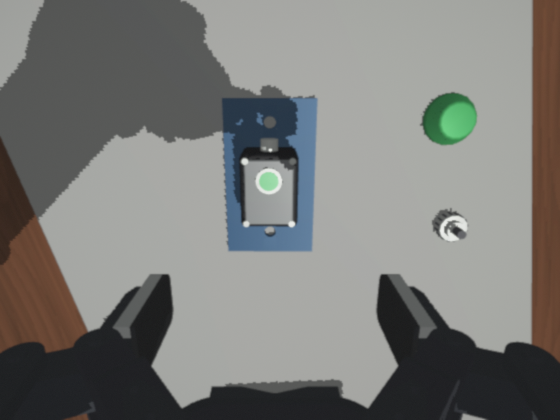

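Wrist view: the blue flange has corners near (222,98), (317,98), (313,250) and (229,250). Its connector points up, which is +y.

```bash
python3 - <<'E'
from h import *
import pickle
st(); 
for c in [pickle.load(open("w3.pkl","rb")),cam("wrist")]:
    im=c["image"]; hsv=cv2.cvtColor(im,cv2.COLOR_RGB2HSV)
    m=cv2.inRange(hsv,(95,90,20),(125,255,255)); m[:, :150]=0
    b=cv2.convexHull(np.vstack(blobs(m,300)[:1]))
    q=cv2.approxPolyDP(b,8,True).reshape(-1,2); print(q.tolist())
    P=onz(c,b.reshape(-1,2).astype(float),.046)
    r=cv2.minAreaRect((P[:,:2]*1000).astype(np.float32)); print(r)
    # holes and lid corners
    L=onz(c,[[245,161],[293,161],[292,224],[247,224]],.094); print("lid",L.mean(0).round(4))
    H=onz(c,[[270,122],[270,230]],.046); print("holes",H.round(4).tolist(),H.mean(0))
    h=H[0]-H[1]; print(np.rad2deg(np.arctan2(-h[0],h[1])),np.linalg.norm(h))
E
```

```text
t 3.4 p [0.5608 0.2249 0.2174] yawy -12.41 tilt 0.2 F [-0.36 -0.73  0.25] T [ 0.008 -0.031 -0.019] w 85.18
[[315, 99], [310, 249], [229, 249], [223, 99]]
((555.0938110351562, 231.71231079101562), (136.87570190429688, 78.19633483886719), 77.50186157226562)
lid [0.5561 0.2316 0.094 ]
holes [[0.5668, 0.28, 0.046], [0.5452, 0.1838, 0.046]] [0.55600028 0.23191813 0.046     ]
-12.608460556649424 0.09852667655572557
[[313, 99], [308, 248], [229, 249], [221, 99]]
((555.1082153320312, 231.72268676757812), (138.14215087890625, 78.28961181640625), 77.59536743164062)
lid [0.5572 0.2308 0.094 ]
holes [[0.5681, 0.2795, 0.046], [0.5463, 0.1829, 0.046]] [0.55720523 0.23122083 0.046     ]
-12.68929635721683 0.09904378495917006
```

```bash
python3 - <<'E'
from h import *
goto([0.5555,0.2317,0.11],-12.5)
E
python3 -m jog '0.004 -0.004 0.03 -0.15 0.1 0.1 0.085; 0.008 -0.006 0.06 -0.15 0.1 0.1 0.085; 0.008 -0.006 0.09 -0.15 0.1 0.1 0.085; 0.008 -0.006 0.1075 -0.15 0.1 0.1 0.085; 0.008 -0.006 0.1075 -0.15 0.1 0.1 0.085'
python3 - <<'E'
from h import *
st();goto([0.5555,0.2317,0.05],-12.5)
E
```

```text
from [0.5615 0.2251 0.2187] shift [ 0.0053 -0.0072  0.1087] turn [-0.03  0.07  0.04]
t: 3.95
eef_pos: [0.5566, 0.2336, 0.1101]
tool_rot: [0.001, 0.78, 0.625, -0.0]
contact_force: [-0.6, -1.0, 0.1]
gripper_width: 0.994
t 3.95 p [0.5566 0.2336 0.1101] yawy -12.56 tilt 0.07 F [-0.57 -1.01  0.07] T [-0.007  0.018  0.003] w 84.88
from [0.5566 0.2336 0.1101] shift [-0.002  -0.0007  0.0601] turn [ 0.05  0.05 -0.06]
```

```bash
python3 -m jog '-0.002 -0.001 0.02 0 0 0 0.085; -0.002 -0.001 0.04 0 0 0 0.085; -0.002 -0.001 0.055 0 0 0 0.085; -0.002 -0.001 0.06 0 0 0 0.085; -0.002 -0.001 0.06 0 0 0 0.085' 40
python3 - <<'E'
from h import *
st()
c=cam("wrist","w4")
E
```

```text
t: 4.45
eef_pos: [0.5559, 0.2341, 0.0517]
tool_rot: [0.001, 0.78, 0.626, 0.002]
contact_force: [0.0, -0.5, 0.3]
gripper_width: 0.995
t 4.45 p [0.5559 0.2341 0.0517] yawy -12.45 tilt 0.19 F [ 0.04 -0.49  0.31] T [-0.007  0.012 -0.012] w 85.0
```

View pics/w4.png

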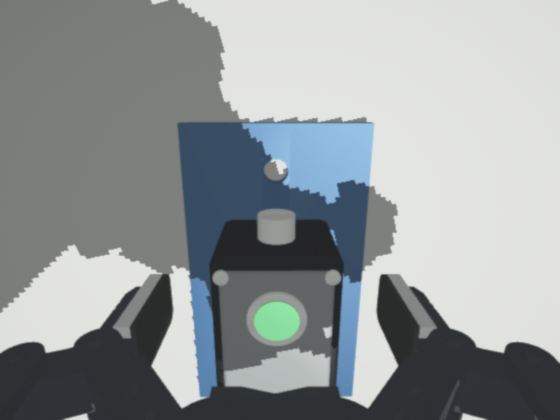

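The housing sits centred between the open fingers, with the near hole at (276,170). Closing the grip.

```bash
python3 -m jog '0 0 0 0 0 0 0.06; 0 0 0 0 0 0 0.05; 0 0 0 0 0 0 0.04; 0 0 0 0 0 0 0.035; 0 0 0 0 0 0 0.035' 60
python3 -m jog '0 0 0 0 0 0 0.035; 0 0 0 0 0 0 0.035; 0 0 0 0 0 0 0.035; 0 0 0 0 0 0 0.035; 0 0 0 0 0 0 0.035' 60
python3 - <<'E'
from h import *
st()
E
```

```text
t: 5.0
eef_pos: [0.5562, 0.2346, 0.0523]
tool_rot: [0.001, 0.779, 0.626, 0.002]
contact_force: [1.0, -0.5, 4.7]
gripper_width: 0.531
t: 5.5
eef_pos: [0.5562, 0.2346, 0.0523]
tool_rot: [0.001, 0.779, 0.626, 0.002]
contact_force: [-0.4, -1.0, 6.4]
gripper_width: 0.534
t 5.5 p [0.5562 0.2346 0.0523] yawy -12.42 tilt 0.26 F [-0.43 -1.04  6.4 ] T [-0.135  0.348  0.047] w 45.56
```

```bash
python3 -m jog '0 0 -0.01 0 0 0 0.035; 0 0 -0.03 0 0 0 0.035; 0 0 -0.06 0 0 0 0.035; 0 0 -0.10 0 0 0 0.035; 0 0 -0.10 0 0 0 0.035'
python3 -m jog '0 0 -0.04 0 0 0 0.035; 0 0 -0.05 0 0 0 0.035; 0 0 -0.05 0 0 0 0.035; 0 0 -0.05 0 0 0 0.035; 0 0 -0.05 0 0 0 0.035'
python3 - <<'E'
from h import *
import pickle
st(); c=cam("wrist","w5"); pickle.dump(c,open("w5.pkl","wb")); st()
E
```

```text
t: 6.0
eef_pos: [0.5576, 0.2361, 0.1566]
tool_rot: [0.001, 0.779, 0.627, 0.006]
contact_force: [1.7, 0.7, -4.2]
gripper_width: 0.534
t: 6.5
eef_pos: [0.554, 0.2334, 0.1992]
tool_rot: [0.0, 0.779, 0.627, -0.0]
contact_force: [-0.4, 0.2, -5.3]
gripper_width: 0.529
t 6.5 p [0.554  0.2334 0.1992] yawy -12.41 tilt 0.02 F [-0.4   0.19 -5.31] T [ 0.022 -0.001  0.032] w 45.16
t 6.55 p [0.5541 0.2336 0.1994] yawy -12.41 tilt 0.01 F [-0.69 -0.01 -4.96] T [ 0.011 -0.027 -0.024] w 45.43
```

View pics/w5.png

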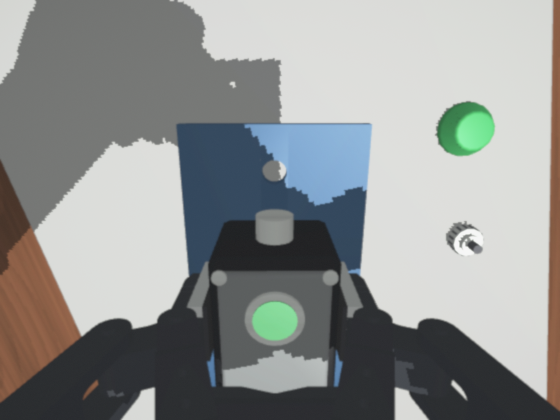

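```bash
python3 - <<'E'
from h import *
import pickle
c=pickle.load(open("w5.pkl","rb")); o,t,r=tool()
im=c["image"]; cv2.imwrite("pics/w5z.png",cv2.resize(im[100:280,160:400,::-1],None,fx=3,fy=3,interpolation=cv2.INTER_CUBIC))
P=onz(c,[[274.5,171],[178,124.5],[371,124.5]],t[2]-0.0063)
print((r.inv().apply(P-t)*1e3).round(2))
E
```

```text
[[ 47.12  -0.44   6.29]
 [ 66.29 -39.5    6.29]
 [ 66.21  38.65   6.29]]
```

View pics/w5z.png

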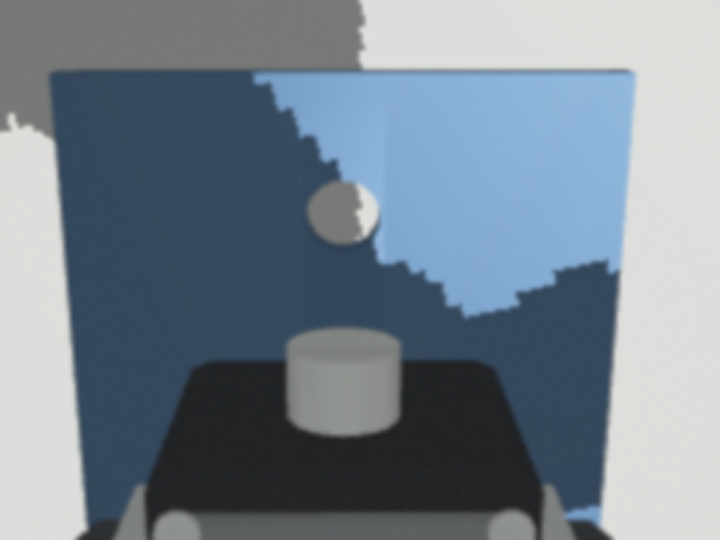

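```bash
python3 - <<'E'
from h import *
goto([0.5253,-0.1352,0.21],-9.4)
E
```

```text
from [0.5541 0.2336 0.1994] shift [-0.3663  0.0511 -0.0106] turn [ 0.    0.01 -3.01]
```

```bash
python3 -m jog '-0.01 0 -0.01 0 0 0 0.035; -0.03 0.005 -0.01 0 0 0 0.035; -0.06 0.008 -0.01 0 0 -0.5 0.035; -0.09 0.012 -0.01 0 0 -1 0.035; -0.12 0.016 -0.01 0 0 -1.5 0.035'
python3 -m jog '-0.03 0.004 0 0 0 -0.5 0.035; -0.06 0.008 0 0 0 -0.8 0.035; -0.09 0.014 0 0 0 -1.2 0.035; -0.12 0.018 0 0 0 -1.5 0.035; -0.15 0.022 0 0 0 -1.5 0.035'
python3 - <<'E'
from h import *
st();goto([0.5253,-0.1352,0.21],-9.4)
E
```

```text
t: 7.05
eef_pos: [0.5444, 0.1117, 0.2113]
tool_rot: [0.001, 0.771, 0.637, 0.001]
contact_force: [0.0, -0.3, -4.7]
gripper_width: 0.531
t: 7.55
eef_pos: [0.5375, -0.0399, 0.2113]
tool_rot: [0.001, 0.763, 0.647, 0.001]
contact_force: [0.8, -0.5, -4.9]
gripper_width: 0.528
t 7.55 p [ 0.5375 -0.0399  0.2113] yawy -9.43 tilt 0.17 F [ 0.76 -0.46 -4.89] T [ 0.046 -0.058  0.035] w 45.08
from [ 0.5375 -0.0399  0.2113] shift [-0.096   0.0036  0.0012] turn [ 0.16 -0.07 -0.03]
```

```bash
python3 -m jog '-0.03 0.001 0 0 0 0 0.035; -0.06 0.002 0 0 0 0 0.035; -0.08 0.003 0 0 0 0 0.035; -0.09 0.003 0 0 0 0 0.035; -0.09 0.003 0 0 0 0 0.035'
python3 -m jog '0 0 0 0 0 0 0.035;0 0 0 0 0 0 0.035'
python3 - <<'E'
from h import *
st();goto([0.5253,-0.1352,0.185],-9.4)
E
```

```text
t: 8.05
eef_pos: [0.5257, -0.1289, 0.2109]
tool_rot: [0.001, 0.764, 0.646, 0.001]
contact_force: [-0.2, 0.8, -4.8]
gripper_width: 0.53
t: 8.25
eef_pos: [0.5266, -0.1254, 0.211]
tool_rot: [0.0, 0.762, 0.648, 0.002]
contact_force: [0.1, 0.3, -4.6]
gripper_width: 0.529
t 8.25 p [ 0.5266 -0.1254  0.211 ] yawy -9.27 tilt 0.22 F [ 0.12  0.26 -4.57] T [ 0.028 -0.029  0.062] w 45.17
from [ 0.5266 -0.1254  0.211 ] shift [-0.01    0.0002  0.026 ] turn [ 0.17 -0.14  0.13]
```

```bash
python3 -m jog '-0.005 0 0.01 0.1 -0.1 0.1 0.035; -0.01 0 0.02 0.1 -0.1 0.1 0.035; -0.01 0 0.03 0.1 -0.1 0.1 0.035; -0.01 0 0.04 0.1 -0.1 0.1 0.035; -0.01 0 0.046 0.1 -0.1 0.1 0.035'
python3 -m jog '0 0 0 0 0 0 0.035;0 0 0 0 0 0 0.035; 0 0 0 0 0 0 0.035'
python3 - <<'E'
from h import *
import pickle
st();goto([0.5253,-0.1352,0.165],-9.4)
c=cam("wrist","w6"); pickle.dump(c,open("w6.pkl","wb"))
cv2.imwrite("pics/w6z.png",cv2.resize(c["image"][60:280,160:400,::-1],None,fx=2.7,fy=2.7,interpolation=cv2.INTER_CUBIC))
E
```

```text
t: 8.75
eef_pos: [0.5241, -0.1367, 0.1632]
tool_rot: [-0.0, 0.763, 0.646, -0.0]
contact_force: [-0.4, -0.1, -4.8]
gripper_width: 0.533
t: 9.05
eef_pos: [0.5253, -0.137, 0.1653]
tool_rot: [0.001, 0.763, 0.646, 0.001]
contact_force: [-0.2, -0.1, -4.1]
gripper_width: 0.531
t 9.05 p [ 0.5253 -0.137   0.1653] yawy -9.51 tilt 0.11 F [-0.17 -0.15 -4.14] T [0.007 0.037 0.029] w 45.37
from [ 0.5253 -0.137   0.1653] shift [ 0.0017 -0.0003  0.0003] turn [ 0.11  0.01 -0.11]
```

View pics/w6z.png

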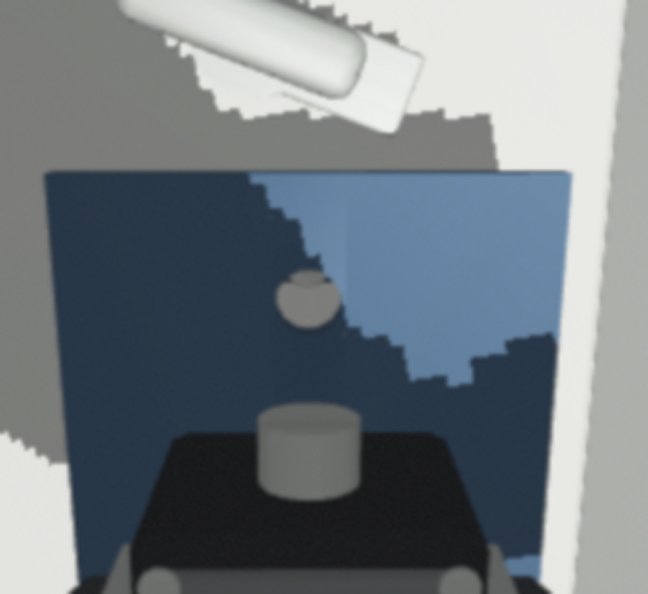

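```bash
python3 - <<'E'
from h import *
import pickle
c=pickle.load(open("w6.pkl","rb"))
im=c["image"][150:190,250:300]; 
g=cv2.cvtColor(im,cv2.COLOR_RGB2GRAY).astype(float); g=np.clip((g-50)*2.2,0,255).astype(np.uint8)
cv2.imwrite("pics/w6zz.png",cv2.resize(g,None,fx=14,fy=14,interpolation=cv2.INTER_NEAREST))
o,t,r=tool()
S=np.array([[0.5326,-0.0885,.140],[0.5326,-.0885,.128]]); print(proj(c,S))
print(proj(c,t+r.apply([[47.4e-3,-.0004,.0063],[47.4e-3,-.0004,.0123]])))
E
```

```text
[[273.52474341 159.07267491]
 [273.53791816 154.9212282 ]]
[[274.42660526 170.80616858]
 [274.42942528 167.99403053]]
```

View pics/w6zz.png

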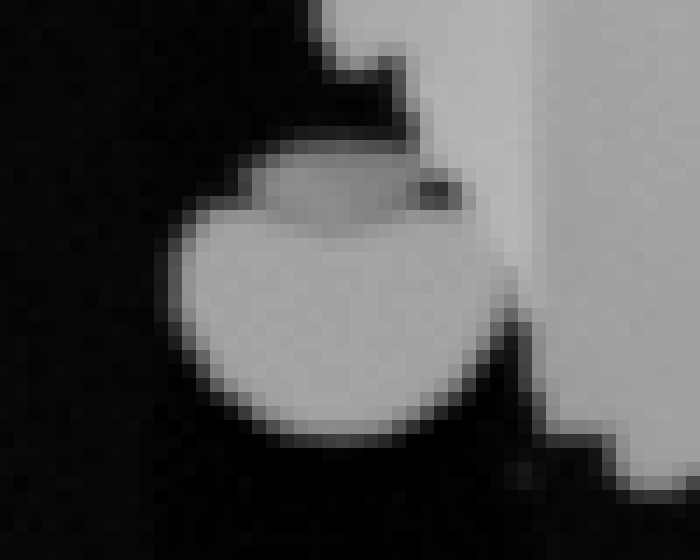

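The stud tip shows through the hole at about (274.3,160) and the hole centre is at (274.3,170.8), so x is aligned. A shift of about 1.3 mm along tool +x remains. I'll lower it slowly.

```bash
python3 -m jog '0.001 0 0.002 0 0 0 0.035; 0.0013 0 0.004 0 0 0 0.035; 0.0013 0 0.006 0 0 0 0.035; 0.0013 0 0.008 0 0 0 0.035; 0.0013 0 0.009 0 0 0 0.035'
python3 -m jog '0 0 0 0 0 0 0.035;0 0 0 0 0 0 0.035; 0 0 0 0 0 0 0.035'
python3 - <<'E'
from h import *
import pickle
st();goto([0.5253,-0.1357,0.1523],-9.4)
c=cam("wrist","w7")
im=c["image"][150:200,245:305]
g=cv2.cvtColor(im,cv2.COLOR_RGB2GRAY).astype(float); g=np.clip((g-50)*2.2,0,255).astype(np.uint8)
cv2.imwrite("pics/w7zz.png",cv2.resize(g,None,fx=12,fy=12,interpolation=cv2.INTER_NEAREST))
E
```

```text
t: 9.6
eef_pos: [0.5249, -0.1358, 0.1555]
tool_rot: [0.0, 0.763, 0.646, 0.0]
contact_force: [-0.7, -0.3, -4.3]
gripper_width: 0.528
t: 9.9
eef_pos: [0.5251, -0.1358, 0.1559]
tool_rot: [0.0, 0.763, 0.646, 0.0]
contact_force: [-0.3, 0.7, -3.9]
gripper_width: 0.533
t 9.9 p [ 0.5251 -0.1358  0.1559] yawy -9.52 tilt 0.06 F [-0.25  0.69 -3.88] T [-0.005 -0.005 -0.022] w 45.49
from [ 0.5251 -0.1358  0.1559] shift [0.0001 0.0002 0.0036] turn [ 0.06  0.01 -0.12]
```

View pics/w7zz.png

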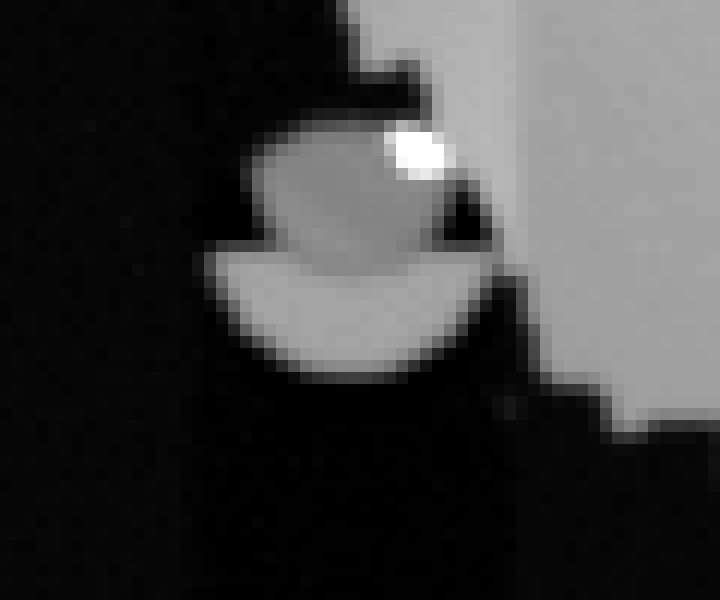

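The stud (column 274) is centred in the hole (column 274.2). Now I'll feel my way down in small steps.

```bash
python3 -m jog '0.0001 0 0.001 0 0 0 0.035; 0.0001 0 0.002 0 0 0 0.035; 0.0001 0 0.003 0 0 0 0.035; 0.0001 0 0.0035 0 0 0 0.035; 0.0001 0 0.004 0 0 0 0.035'
python3 -m jog '0 0 0.0005 0 0 0 0.035; 0 0 0.001 0 0 0 0.035; 0 0 0.001 0 0 0 0.035'
python3 -m jog '0 0 0.0005 0 0 0 0.035; 0 0 0.001 0 0 0 0.035; 0 0 0.001 0 0 0 0.035'
python3 - <<'E'
from h import *
st()
E
```

```text
t: 10.45
eef_pos: [0.525, -0.1357, 0.1517]
tool_rot: [0.0, 0.763, 0.646, 0.0]
contact_force: [0.2, 0.9, -4.8]
gripper_width: 0.527
t: 10.75
eef_pos: [0.525, -0.1356, 0.1507]
tool_rot: [0.0, 0.763, 0.646, 0.0]
contact_force: [-0.1, 0.5, -4.8]
gripper_width: 0.527
t: 11.05
eef_pos: [0.525, -0.1357, 0.1497]
tool_rot: [0.0, 0.763, 0.646, 0.0]
contact_force: [-0.0, -0.4, -5.6]
gripper_width: 0.53
t 11.05 p [ 0.525  -0.1357  0.1497] yawy -9.52 tilt 0.05 F [-0.02 -0.37 -5.55] T [0.029 0.069 0.035] w 45.23
```

```bash
python3 -m jog '0 0 0.0005 0 0 0 0.035; 0 0 0.001 0 0 0 0.035; 0 0 0.001 0 0 0 0.035'
python3 -m jog '0 0 0.0005 0 0 0 0.035; 0 0 0.001 0 0 0 0.035; 0 0 0.001 0 0 0 0.035'
python3 -m jog '0 0 0.0005 0 0 0 0.035; 0 0 0.001 0 0 0 0.035; 0 0 0.001 0 0 0 0.035'
python3 - <<'E'
from h import *
st()
c=cam("wrist","w8")
cv2.imwrite("pics/w8z.png",cv2.resize(c["image"][60:280,160:400,::-1],None,fx=2.7,fy=2.7,interpolation=cv2.INTER_CUBIC))
E
```

```text
t: 11.35
eef_pos: [0.525, -0.1357, 0.1487]
tool_rot: [0.0, 0.763, 0.646, 0.0]
contact_force: [0.6, 0.5, -4.2]
gripper_width: 0.531
t: 11.65
eef_pos: [0.525, -0.1357, 0.1478]
tool_rot: [0.0, 0.763, 0.646, 0.0]
contact_force: [0.0, 0.5, -4.8]
gripper_width: 0.53
t: 11.95
eef_pos: [0.525, -0.1357, 0.1467]
tool_rot: [0.0, 0.763, 0.646, 0.0]
contact_force: [0.0, -0.2, -5.2]
gripper_width: 0.532
t 11.95 p [ 0.525  -0.1357  0.1467] yawy -9.52 tilt 0.05 F [ 0.05 -0.16 -5.18] T [ 0.038 -0.009 -0.019] w 45.41
```

View pics/w8z.png

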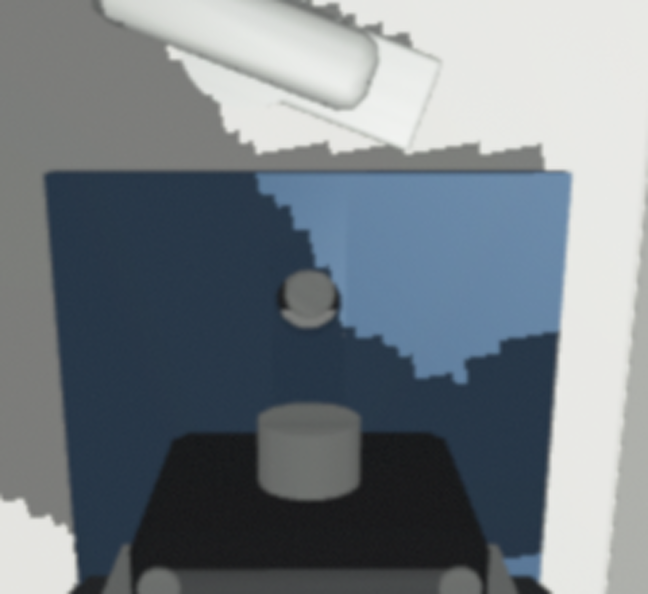

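The stud is inside the hole and the tongue corner is clear of the flange edge, so I'll keep lowering.

```bash
python3 -m jog '0 0 0.0005 0 0 0 0.035; 0 0 0.001 0 0 0 0.035; 0 0 0.0015 0 0 0 0.035; 0 0 0.002 0 0 0 0.035'
python3 -m jog '0 0 0.0005 0 0 0 0.035; 0 0 0.001 0 0 0 0.035; 0 0 0.0015 0 0 0 0.035; 0 0 0.002 0 0 0 0.035'
python3 -m jog '0 0 0.0005 0 0 0 0.035; 0 0 0.001 0 0 0 0.035; 0 0 0.001 0 0 0 0.035'
python3 - <<'E'
from h import *
st()
E
```

```text
t: 12.4
eef_pos: [0.525, -0.1357, 0.1448]
tool_rot: [0.0, 0.763, 0.646, 0.0]
contact_force: [-0.4, 0.0, -5.1]
gripper_width: 0.526
t: 12.8
eef_pos: [0.5251, -0.1357, 0.1428]
tool_rot: [0.0, 0.763, 0.646, 0.0]
contact_force: [0.1, -0.0, -4.3]
gripper_width: 0.531
t: 13.1
eef_pos: [0.525, -0.1356, 0.1417]
tool_rot: [0.0, 0.763, 0.646, 0.0]
contact_force: [-0.1, -0.7, -4.5]
gripper_width: 0.529
t 13.1 p [ 0.525  -0.1356  0.1417] yawy -9.51 tilt 0.05 F [-0.12 -0.69 -4.55] T [ 0.064 -0.006 -0.006] w 45.14
```

```bash
python3 -m jog '0 0 0.0003 0 0 0 0.035; 0 0 0.0006 0 0 0 0.035; 0 0 0.0008 0 0 0 0.035'
python3 -m jog '0 0 0.0002 0 0 0 0.035; 0 0 0.0004 0 0 0 0.035; 0 0 0.0004 0 0 0 0.035'
python3 -m jog '0 0 0.0002 0 0 0 0.035; 0 0 0.0004 0 0 0 0.035; 0 0 0.0004 0 0 0 0.035'
python3 -m jog '0 0 0.0002 0 0 0 0.035; 0 0 0.0004 0 0 0 0.035; 0 0 0.0004 0 0 0 0.035'
```

```text
t: 13.4
eef_pos: [0.5251, -0.1356, 0.141]
tool_rot: [0.0, 0.763, 0.646, 0.0]
contact_force: [-0.2, 0.2, -4.4]
gripper_width: 0.525
t: 13.7
eef_pos: [0.5251, -0.1356, 0.1406]
tool_rot: [0.0, 0.763, 0.646, 0.0]
contact_force: [0.1, 0.5, -4.8]
gripper_width: 0.528
t: 14.0
eef_pos: [0.5251, -0.1357, 0.1404]
tool_rot: [0.0, 0.763, 0.646, 0.0]
contact_force: [-0.9, -0.8, -2.5]
gripper_width: 0.534
t: 14.3
eef_pos: [0.5251, -0.1357, 0.1403]
tool_rot: [0.001, 0.763, 0.646, 0.0]
contact_force: [-5.1, 0.3, 4.2]
gripper_width: 0.53
```

Contact came at z=0.1404, which is the height expected for fully home. I'll ease the pressure and open.

```bash
python3 -m jog '0 0 -0.0003 0 0 0 0.035; 0 0 -0.0004 0 0 0 0.035' 20
python3 -m jog '0 0 -0.0003 0 0 0 0.05; 0 0 -0.0003 0 0 0 0.06; 0 0 -0.0003 0 0 0 0.075; 0 0 -0.0003 0 0 0 0.085; 0 0 -0.0003 0 0 0 0.085' 
python3 - <<'E'
from h import *
st()
E
```

```text
t: 14.5
eef_pos: [0.5251, -0.1357, 0.1403]
tool_rot: [0.001, 0.763, 0.646, 0.0]
contact_force: [-4.1, -0.5, 2.3]
gripper_width: 0.533
t: 15.0
eef_pos: [0.5252, -0.1356, 0.1405]
tool_rot: [0.0, 0.763, 0.646, 0.0]
contact_force: [-0.6, 0.6, -0.4]
gripper_width: 0.995
t 15.0 p [ 0.5252 -0.1356  0.1405] yawy -9.51 tilt 0.07 F [-0.57  0.56 -0.43] T [0.032 0.044 0.013] w 85.01
```

```bash
python3 -m jog '0 0 -0.02 0 0 0 0.085; 0 0 -0.05 0 0 0 0.085; 0 0 -0.08 0 0 0 0.085; 0 0 -0.1 0 0 0 0.085; 0 0 -0.1 0 0 0 0.085'
python3 -m jog '0 0 0 0 0 0 0.085; 0 0 0 0 0 0 0.085'
python3 - <<'E'
from h import *
import pickle
st(); print(status.get_obs()["q"].round(2))
c=cam("wrist","w9"); pickle.dump(c,open("w9.pkl","wb")); cam("scene","s9")
E
```

```text
t: 15.5
eef_pos: [0.5269, -0.1358, 0.2437]
tool_rot: [0.003, 0.763, 0.646, 0.002]
contact_force: [-0.0, -0.3, -0.2]
gripper_width: 0.997
t: 15.7
eef_pos: [0.5242, -0.1356, 0.2394]
tool_rot: [-0.0, 0.763, 0.646, -0.0]
contact_force: [0.1, -0.2, -0.7]
gripper_width: 0.998
t 15.7 p [ 0.5242 -0.1356  0.2394] yawy -9.51 tilt 0.05 F [ 0.07 -0.18 -0.72] T [ 0.055  0.026 -0.04 ] w 85.23
[ 0.59  0.3  -0.54  1.84  0.18  1.05 -0.19]
```

View pics/w9.png

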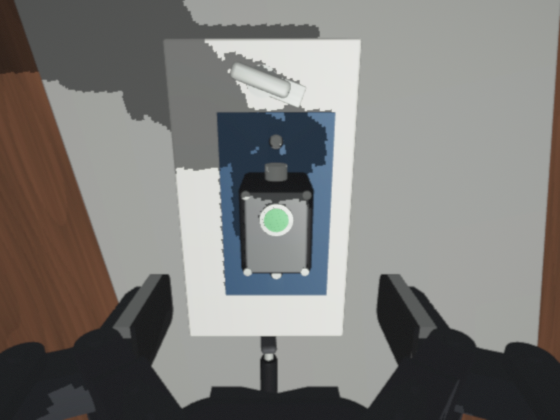

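View pics/s9.png

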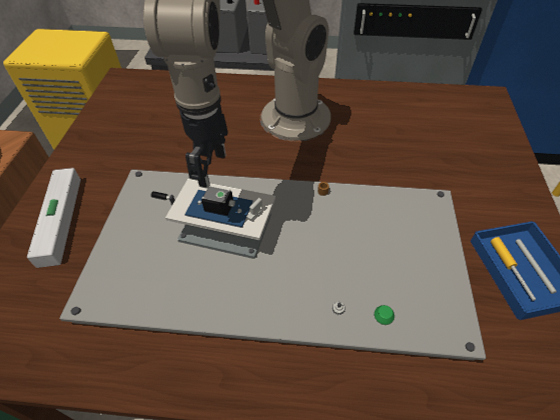

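The flange is seated square with both studs showing, at (276,140) and (276,275). The wing runs from about (236,71) to (288,91), and the scene view agrees.

```bash
python3 - <<'E'
from h import *
import pickle
c=pickle.load(open("w9.pkl","rb"))
m=cv2.inRange(cv2.cvtColor(c["image"],cv2.COLOR_RGB2GRAY),120,255)
cv2.imwrite("pics/w9z.png",cv2.resize(c["image"][40:130,210:330,::-1],None,fx=6,fy=6,interpolation=cv2.INTER_CUBIC))
# flange corners at z .134
P=onz(c,[[218,112],[335,112],[327,295],[226,295]],.134); print(P.round(4),P.mean(0))
goto([0.5302,-0.0496,0.22],60.8)
E
```

```text
[[ 0.4975 -0.0635  0.134 ]
 [ 0.5748 -0.0765  0.134 ]
 [ 0.5525 -0.2143  0.134 ]
 [ 0.4739 -0.2011  0.134 ]] [ 0.52464631 -0.1388379   0.134     ]
from [ 0.5243 -0.1355  0.2393] shift [ 0.0857 -0.0083  0.0193] turn [-5.000e-02 -5.000e-02 -7.031e+01]
```

View pics/w9z.png

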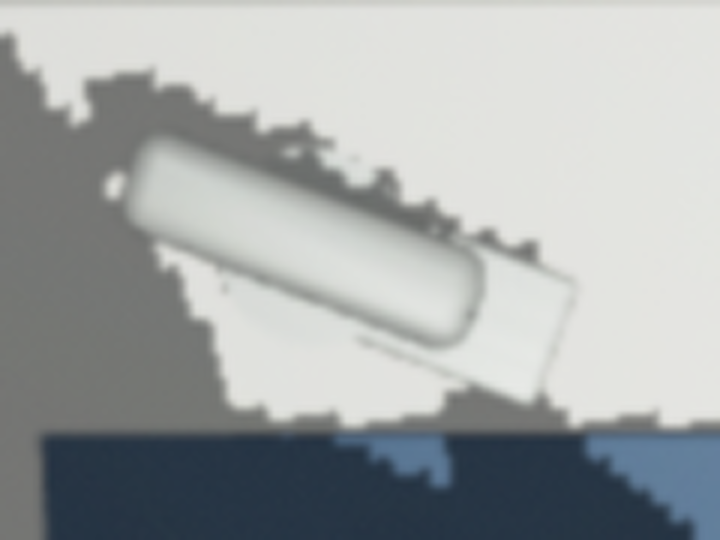

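```bash
python3 - <<'E'
from h import *
import pickle
c=pickle.load(open("w9.pkl","rb"))
P=onz(c,np.array([[145,182],[468,298],[307,240]])/6+[210,40],.166); print(P.round(4)); d=P[1]-P[0]; print(np.rad2deg(np.arctan2(d[1],d[0])))
E
python3 -m jog '0.01 0 0 0 0 -8 0.035; 0.03 0 0 0 0 -16 0.035; 0.05 0 0 0 0 -24 0.035; 0.07 -0.004 0 0 0 -32 0.035; 0.0857 -0.008 0 0 0 -40 0.035'
python3 - <<'E'
from h import *
goto([0.5302,-0.0496,0.22],60.8)
E
```

```text
[[ 0.5164 -0.0421  0.166 ]
 [ 0.5448 -0.0574  0.166 ]
 [ 0.5305 -0.0497  0.166 ]]
-28.321516791249078
t: 16.3
eef_pos: [0.5309, -0.0483, 0.2397]
tool_rot: [-0.0, 0.493, 0.87, 0.0]
contact_force: [0.1, 0.1, -0.0]
gripper_width: 0.411
from [ 0.5309 -0.0483  0.2397] shift [-0.0007 -0.0013  0.0197] turn [ 1.000e-02 -3.000e-02 -2.993e+01]
```

```bash
python3 -m jog '0 0 0 0 0 -8 0.03; 0 0 0.005 0 0 -16 0.028; 0 0 0.01 0 0 -24 0.028; 0 0 0.015 0 0 -30 0.028; 0 0 0.02 0 0 -30 0.028'
python3 -m jog '0 0 0 0 0 0 0.028; 0 0 0 0 0 0 0.028'
python3 - <<'E'
from h import *
st();goto([0.5303,-0.0497,0.18],61.2);cam("wrist","w10")
E
```

```text
t: 16.8
eef_pos: [0.5309, -0.0499, 0.2195]
tool_rot: [-0.0, 0.254, 0.967, 0.0]
contact_force: [-0.1, 0.3, 0.1]
gripper_width: 0.326
t: 17.0
eef_pos: [0.5312, -0.0497, 0.2202]
tool_rot: [0.0, 0.256, 0.967, 0.0]
contact_force: [0.5, 0.1, -0.2]
gripper_width: 0.334
t 17.0 p [ 0.5312 -0.0497  0.2202] yawy 60.37 tilt 0.02 F [ 0.48  0.12 -0.16] T [ 0.016 -0.024 -0.036] w 28.51
from [ 0.5312 -0.0497  0.2202] shift [ 0.0008 -0.0004  0.0402] turn [ 0.01  0.02 -0.83]
```

View pics/w10.png

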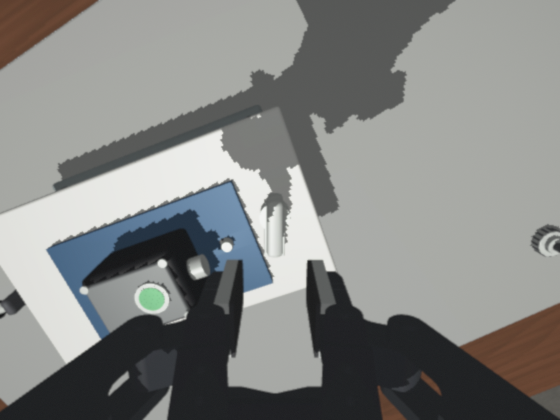

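The wing at (274,225) lies on the line between the fingers. I'll narrow the jaws a little and descend with force checks.

```bash
python3 -m jog '0.0008 -0.0004 0.01 0 0 -0.8 0.024; 0.0008 -0.0004 0.02 0 0 -0.8 0.022; 0.0008 -0.0004 0.03 0 0 -0.8 0.022; 0.0008 -0.0004 0.04 0 0 -0.8 0.022; 0.0008 -0.0004 0.045 0 0 -0.8 0.022' 20
python3 - <<'E'
from h import *
st();goto([0.5303,-0.0497,0.146],61.2);cam("wrist","w11")
E
```

```text
t: 17.55
eef_pos: [0.5297, -0.0498, 0.174]
tool_rot: [-0.0, 0.248, 0.969, -0.0]
contact_force: [0.4, -0.2, -1.3]
gripper_width: 0.258
t 17.55 p [ 0.5297 -0.0498  0.174 ] yawy 61.29 tilt 0.05 F [ 0.42 -0.23 -1.25] T [ 0.007 -0.009  0.031] w 22.05
from [ 0.5297 -0.0498  0.174 ] shift [-0.0005  0.0004  0.028 ] turn [-0.03 -0.05  0.09]
```

View pics/w11.png

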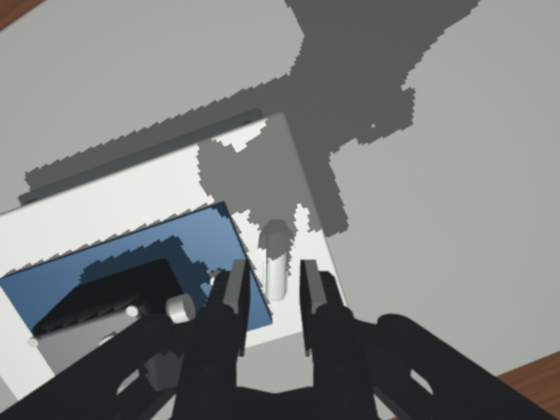

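```bash
python3 -m jog '0 0 0.004 0 0 0 0.022; 0 0 0.008 0 0 0 0.022; 0 0 0.012 0 0 0 0.022; 0 0 0.014 0 0 0 0.022'
python3 -m jog '0 0 0.004 0 0 0 0.022; 0 0 0.008 0 0 0 0.022; 0 0 0.012 0 0 0 0.022; 0 0 0.013 0 0 0 0.022'
python3 - <<'E'
from h import *
st();cam("wrist","w12")
E
```

```text
t: 18.0
eef_pos: [0.5303, -0.0498, 0.1612]
tool_rot: [0.0, 0.248, 0.969, -0.0]
contact_force: [-0.2, 0.3, -1.0]
gripper_width: 0.259
t: 18.4
eef_pos: [0.5301, -0.0498, 0.1479]
tool_rot: [0.0, 0.248, 0.969, -0.0]
contact_force: [0.3, 0.9, -0.4]
gripper_width: 0.255
t 18.4 p [ 0.5301 -0.0498  0.1479] yawy 61.29 tilt 0.02 F [ 0.29  0.94 -0.43] T [ 0.008 -0.051  0.015] w 21.77
```

View pics/w12.png

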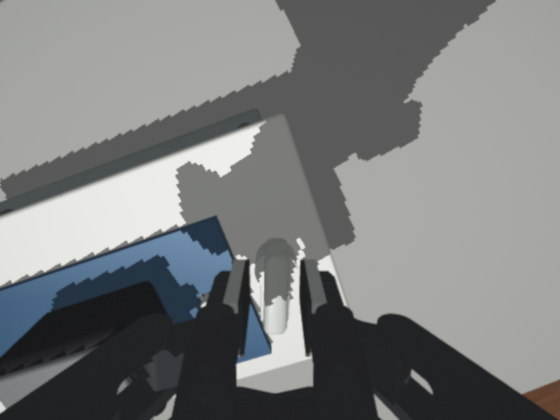

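```bash
python3 -m jog '0 0 0 0 0 0 0.015; 0 0 0 0 0 0 0.008; 0 0 0 0 0 0 0.006; 0 0 0 0 0 0 0.006; 0 0 0 0 0 0 0.006' 20
python3 -m jog '0 0 0 0 0 4 0.006; 0 0 0 0 0 8 0.006; 0 0 0 0 0 12 0.006; 0 0 0 0 0 16 0.006; 0 0 0 0 0 20 0.006'
python3 - <<'E'
from h import *
st()
E
```

```text
t: 18.95
eef_pos: [0.5306, -0.0496, 0.1486]
tool_rot: [0.001, 0.248, 0.969, 0.0]
contact_force: [-0.1, 0.3, 0.3]
gripper_width: 0.108
t: 19.45
eef_pos: [0.5306, -0.0496, 0.1487]
tool_rot: [0.001, 0.414, 0.91, 0.0]
contact_force: [0.4, 1.6, 0.3]
gripper_width: 0.113
t 19.45 p [ 0.5306 -0.0496  0.1487] yawy 41.15 tilt 0.07 F [0.41 1.63 0.33] T [ 0.126 -0.024  0.033] w 9.63
```

```bash
python3 -m jog '0 0 0 0 0 5 0.006; 0 0 0 0 0 10 0.006; 0 0 0 0 0 15 0.006; 0 0 0 0 0 20 0.006; 0 0 0 0 0 25 0.006'
python3 -m jog '0 0 0 0 0 5 0.006; 0 0 0 0 0 10 0.006; 0 0 0 0 0 15 0.006; 0 0 0 0 0 19 0.006; 0 0 0 0 0 21.5 0.006'
python3 - <<'E'
from h import *
st()
E
```

```text
t: 19.95
eef_pos: [0.5304, -0.0497, 0.1486]
tool_rot: [0.0, 0.601, 0.799, 0.0]
contact_force: [-0.3, 0.4, 0.2]
gripper_width: 0.111
t: 20.45
eef_pos: [0.5303, -0.0497, 0.1486]
tool_rot: [0.0, 0.739, 0.673, 0.0]
contact_force: [-0.9, 0.5, 0.1]
gripper_width: 0.108
t 20.45 p [ 0.5303 -0.0497  0.1486] yawy -5.33 tilt 0.05 F [-0.9   0.49  0.07] T [0.124 0.113 0.078] w 9.21
```

```bash
python3 -m jog '0 0 0 0 0 1.5 0.006; 0 0 0 0 0 3 0.006; 0 0 0 0 0 3 0.006'
python3 -m jog '0 0 0 0 0 0 0.012; 0 0 0 0 0 0 0.02; 0 0 0 0 0 0 0.025; 0 0 0 0 0 0 0.025; 0 0 0 0 0 0 0.025'
python3 -m jog '0 0 -0.02 0 0 0 0.025; 0 0 -0.05 0 0 0 0.025; 0 0 -0.09 0 0 0 0.025; 0 0 -0.13 0 0 0 0.025; 0 0 -0.16 0 0 0 0.025'
python3 -m jog '-0.03 0 0 0 0 0 0.025; -0.06 0 0 0 0 0 0.025; -0.06 0 0 0 0 0 0.025; -0.06 0 0 0 0 0 0.025'
python3 - <<'E'
from h import *
import pickle
st();c=cam("wrist","w13");pickle.dump(c,open("w13.pkl","wb")); cam("top","t13");cam("scene","s13")
E
```

```text
t: 20.75
eef_pos: [0.5303, -0.0497, 0.1486]
tool_rot: [0.0, 0.756, 0.655, 0.0]
contact_force: [-1.7, 0.9, 2.2]
gripper_width: 0.115
t: 21.25
eef_pos: [0.5305, -0.0498, 0.1484]
tool_rot: [0.0, 0.756, 0.655, 0.0]
contact_force: [0.4, -0.5, 0.1]
gripper_width: 0.294
t: 21.75
eef_pos: [0.5308, -0.0495, 0.3112]
tool_rot: [0.001, 0.756, 0.655, 0.001]
contact_force: [0.4, 0.1, 0.0]
gripper_width: 0.292
t: 22.15
eef_pos: [0.5215, -0.1095, 0.3084]
tool_rot: [0.0, 0.756, 0.654, 0.0]
contact_force: [0.2, 0.7, -0.2]
gripper_width: 0.293
t 22.15 p [ 0.5215 -0.1095  0.3084] yawy -8.31 tilt 0.04 F [ 0.18  0.67 -0.17] T [ 0.034 -0.059 -0.044] w 25.0
```

View pics/w13.png

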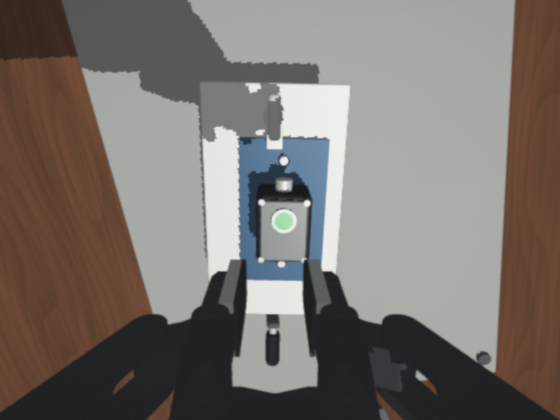

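View pics/s13.png

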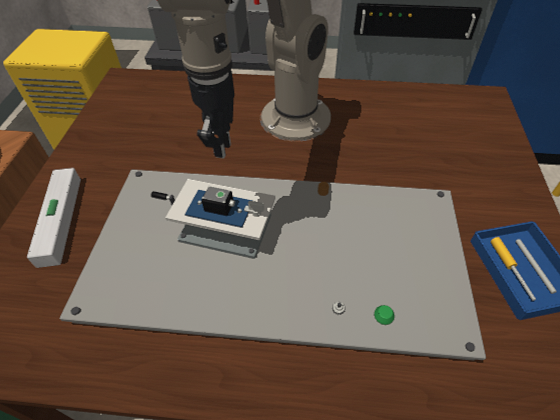

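The tongue at (274,142) lies across the flange end, the sensor is flat with both studs visible, and the crank and loose parts look unmoved. One quick numeric check before handing in.

```bash
python3 - <<'E'
from h import *
import pickle
c=pickle.load(open("w13.pkl","rb"))
P=onz(c,[[239,138],[329,138],[324,281],[237,281]],.134)
print(np.linalg.norm(P[1]-P[0]),P.mean(0)); m=(P[1]-P[0]);print("flange x yaw",np.rad2deg(np.arctan2(m[1],m[0])))
h=onz(c,[[284,160],[281.5,264.5]],.140); d=h[0]-h[1]; print("studs",h.round(4),np.rad2deg(np.arctan2(-d[0],d[1])))
w=onz(c,[[274,97],[274.5,137]],.166); d=w[1]-w[0]; print("wing az",np.rad2deg(np.arctan2(d[1],d[0])),"-> angle",np.deg2rad(-9.4)-np.arctan2(d[1],d[0]))
a=cv2.imread("pics/top0.png");b=cv2.imread("pics/t13.png")
for n,lo,hi in [("green",(50,120,60),(75,255,255)),("bronze",(5,80,40),(20,255,200))]:
    for im in (a,b):
        k=cv2.inRange(cv2.cvtColor(im,cv2.COLOR_BGR2HSV),lo,hi); k[:135]=0;k[305:]=0;k[:,:120]=0;k[:,450:]=0
        B=blobs(k,8); print(n,[np.round(cv2.minEnclosingCircle(x)[0],1).tolist() for x in B[:3]])
from station import workorder
st(); workorder.hand_in()
E
```

```text
0.07880158447537638 [ 0.52413251 -0.13910658  0.134     ]
flange x yaw -8.367371683483826
studs [[ 0.5328 -0.0878  0.14  ]
 [ 0.5166 -0.1877  0.14  ]] -9.252807558902703
wing az -97.63147843190839 -> angle 1.5399298025391648
green [[192.1, 160.4]]
green [[192.0, 160.4]]
bronze [[246.2, 290.3], [406.5, 303.5]]
bronze [[246.5, 290.2], [427.5, 303.0]]
t 22.3 p [ 0.5219 -0.1077  0.3084] yawy -8.1 tilt 0.05 F [-0.35  0.6   0.52] T [0.015 0.023 0.015] w 25.26
the job is handed in; nothing more can be done
```

The sensor is seated on the platform with both studs in its holes, and the hold-down tongue is turned across the flange end. I handed the job in at about 22 s; it reports no verdict.

- **Seating:** The wrist camera put the studs about 8.7 mm toward +x from the platform's centre. I saw the first stud through its hole before going down. The sensor slid over the studs without touching until it reached the platform at the height expected for fully home. The push there was about 9 N, well under the 50 N limit.
- **Hold-down:** I gripped the wing and turned it from about 0.34 rad. The last camera reading was about 1.54 rad, against the required 1.25.
- **Sensor pose at the end:** In the last picture the flange is centred on the studs to within 1–2 mm. One flange edge read about 1° off the stud line, which is within the limit and about what hand-picked pixels can show.
- **Other parts:** The rubber foot and bushing moved by no more than 0.3 pixel in the top view. I checked the thumbscrew and crank only by eye, and they look unmoved. The gripper was clear of everything, with no contact force.

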